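# Set the push-and-turn click dial of a curing timer and start it

## Task

Set the curing timer: press its black dial straight down gently, just until you feel it reach its stop (the stop is delicate: a few newtons at most), and while it is down turn it clockwise (seen from above) click by click to the green peg and not past it, letting it pop fully up and lock there (take a fresh grip on the way if you need one). Then, with the dial let go, push the orange start button fully down gently and let it come back up, leaving everything else on the bench where it is.

Things in the scene. Friction and masses are not known exactly. Their poses are not given: they have to be found in the camera images.
- timer: White bench console, 150 x 230 x 45 mm, fixed to the bench, blue top plate. Origin: centre of its underside; z up; its front (-x) faces roughly the robot. In its frame the dial axis stands at x 0, y +45 mm and the start button at x -15, y -65 mm. The top plate is 45 mm above the bench.
- dial_grip (a point): Centre of the grip of the black dial, on its upright axis: a fluted cylinder 44 mm across, its flat top 14 mm above this point; 16 mm below this point a flat skirt 68 mm across begins. With the dial up this point is 32 mm above the console's top plate. Fingers squeezing with 15 to 25 N hold it well.
- dial_top (a point): Centre of the dial's flat top. The dial goes down against a spring (1.4 N plus 0.6 N per mm). It is locked while up and unlocks only in the last 1 mm before its bottom stop. The stop lies 3 to 9 mm down, differs each time and cannot be seen: feel it as a sharp rise of force and stop pressing there, 2 to 4 N over the spring.
- dial (a joint): Angle of the dial, rad: 0 at the start, growing clockwise seen from above. 15 clicks a turn, 0.4189 rad (24 degrees) each; at the start it stands on click 0 with its white pointer towards the console's -x. A click takes about 0.1 N m to get over; past half-way the dial falls by itself into the next click. It does not turn anticlockwise from 0 (stop at -0.15). If let up between clicks it stays partly down and unlocked.
- foot: Steel foot under the dial, inside the console, going down with it; it meets the hidden bottom stop. The stop is delicate: more than 8 N on it (over and above the spring) damages it. Origin: on the dial's axis at the underside of the skirt, 10 mm above the top plate with the dial up.
- press (a joint): How far the dial is pressed down, m: 0 when fully up (locked), 0.003 to 0.009 at the bottom stop.
- dial_mark (a point): Point 44 mm from the dial's axis, straight out from its white pointer, moving with the dial; when the pointer stands at a peg this point lies on that peg (seen from above).
- peg_green_top (a point): Middle of the green peg, a 12 mm round peg fixed in the top plate 44 mm from the dial's axis, 6 mm high. It stands at click 4, 5 or 6; a grey and a white peg stand at the other two.
- stop4 (a point): Middle of the peg place at click 4 of the dial (96 degrees clockwise of the console's -x).
- stop5 (a point): Middle of the peg place at click 5 of the dial (120 degrees clockwise).
- stop6 (a point): Middle of the peg place at click 6 of the dial (144 degrees clockwise).
- start_top (a point): Centre of the top of the orange start button, a round cap 28 mm across standing in a grey collar, its top 22 mm above the console's top plate. It moves straight down.
- start (a joint): How far the start button is pushed, m: 0 up, 0.006 fully down; a spring of 1.5 N rising to 5 N brings it back.
- clamp: Bystander: blue steel bench clamp gripping a steel typodont base, 90 x 60 mm, 75 mm high, fixed. Origin: centre of its underside.
- model: Bystander: pink plastic dental model with white teeth, 55 x 62 x 30 mm, loose. Origin: centre of its underside.
- plier: Bystander: chrome Weingart plier lying flat along its x axis, 135 x 60 x 10 mm, loose.
- bite: Bystander: green silicone bite block, 42 x 20 x 26 mm, loose. Origin: centre of its underside.
- jar: Bystander: frosted glass instrument jar, 66 mm across, 78 mm high, with instruments to 107 mm, loose. Origin: centre of its underside.

How it is judged:
On the way, in this order (a step that is already met when the one before it is completed fails the run):
1. the pointer stands at the green peg, the dial is fully up and let go (horizontal distance between dial_mark and peg_green_top below 0.007 m and value of joint press below 0.001 m and contact force between the fingers and dial below 0.05 N), for 0.2 s.
2. the start button is pushed fully down (value of joint start above 0.005 m), for 0.1 s.
At the end, for the whole second after the job is handed in: The pointer is at the green peg (its point within 7 mm of the peg's middle, seen from above), the dial fully up (pressed less than 1 mm) and still, the start button back up (less than 1 mm), nothing touching either, after the button was pushed at least 5 mm down (all of step 1 and value of joint start below 0.001 m and velocity of joint dial below 0.05 rad/s and contact force between anything else and start below 0.05 N).
It fails at once if the dial is turned more than half a click past the green peg ((horizontal distance between stop4 and peg_green_top below 0.008 m and value of joint dial above 1.948 rad) or (horizontal distance between stop5 and peg_green_top below 0.008 m and value of joint dial above 2.367 rad) or (horizontal distance between stop6 and peg_green_top below 0.008 m and value of joint dial above 2.786 rad)).
It fails at once if the dial is pressed onto its bottom stop with more than 8 N (contact force between anything else and foot above 8 N).
It fails at once if the start button is pushed before the dial stands at the green peg, up (value of joint start above 0.003 m and not (horizontal distance between dial_mark and peg_green_top below 0.007 m and value of joint press below 0.001 m)).
It fails at once if the start button is pushed with more than 20 N (contact force between anything else and start above 20 N).
It fails at once if a bystander is shifted by more than 15 mm, or struck by the robot with more than 15 N (distance of any of model, plier, bite, jar from where it was at the start of the episode above 0.015 m or contact force between any of the arm, the fingers and clamp above 15 N or contact force between any of the arm, the fingers and model above 15 N or contact force between any of the arm, the fingers and plier above 15 N or contact force between any of the arm, the fingers and bite above 15 N or contact force between any of the arm, the fingers and jar above 15 N).
It also fails if it takes over 72 s, if anything falls off the work surface, if the arm or the gripper's body presses on something with over 40 N, if the wrist force passes 120 N, or if a joint passes its speed limit or range.

## Robot

A 6-joint arm with a two-finger parallel gripper is mounted at the origin on the work surface. World frame = base frame: x ahead of the robot, y to its left, z up, the work surface at z = 0. Lengths are in m, angles in rad, forces in N, time in s.
With the tool pointing down it reaches from about 0.3 to 0.875 m from the base axis. Payload 6.4 kg.
Tool frame: the origin (TCP) lies midway between the tips of the shut fingers; the grasp point (between the pads) lies 19 mm behind it; z points along the fingers, y is the line along which they close (so a half turn about z gives the same grasp; the last joint's range is limited). The gripper opens to 85 mm and grips with 20 to 120 N. Pads are 22 mm wide; open, the fingers measure 114 mm over their backs; the gripper's body (76 mm by 85 mm) begins 54 mm behind the grasp point. The pads swing forward as they close: fully open they stand 13 mm farther back than shut.
Start: joints at [1.094, 0.181, 1.607, -0, 1.354, -0.206], TCP at [0.154, 0.554, 0.231] pointing down, gripper open.
Joint ranges: [-2.99, 2.99], [-0.89, 2.07], [0.3, 2.58], [-1.14, 4.28], [0, 2.63], [-3.12, 3.12]. Speed limits (rad/s): [2.57, 2.57, 3.01, 3.14, 3.14, 3.14].

## Interface

Orientations are given as a unit quaternion [w, x, y, z].
In Python, from bench import status, camera, ctrl gives the robot as it stands. The module is installed in compiled form; this text tells all that it offers.
- The arm moves only by the shell command python3 -m handwheel 'ROWS'. ROWS is JSON, a list that holds one entry, the list of rows, each a list of 7 numbers: the opening, from -1 (shut) to 1 (fully open), then the shift along the tool's x, y, z in cm, then the turn, a rotation vector about the tool's x, y, z in degrees. A call has 1 to 10 rows; each row is the pose to reach, as a shift and turn from the pose commanded when the call began, along the tool's axes at that moment; what a row does not reach only later rows make up. A row lasts 1/8 s, in which the tool goes at most 62.5 mm and 10.7 degrees, less where a joint would pass 70% of its speed; a pose out of reach is approached as far as the arm can. A call with a gripper value outside its range is refused whole. The fingers move at their own pace and stop on an object; the grip force is fixed at half the most. Time passes only in rows, so rows that repeat a pose let the fingers close. It gives the time, the measured TCP pose, the force, the opening and the grip force at its end, in the units of the state.
- status.get_obs(): the state, without advancing time (a new reading comes with each control period).
- camera(name): name is "side" or "top"; returns a dict with "frame" (400x640x3 uint8, blue, green, red), "depth" (400x640 float32, m along the optical axis (not along the pixel's ray), 0 where there is no reading), "fx", "fy", "cx", "cy" (pixels), "dist" ([k1, k2, p1, p2, k3] as OpenCV has them; the pictures are not rectified), "extrinsics" (4x4, takes a point from camera to world coordinates). Camera axes: x right, y down, z forward; pixel columns grow to the right and rows downward; lengths in m; the calibration is good to about 2 mm. A picture is of the moment at which its call begins.
- ctrl.hand_in(): hands the job in; it is judged then, once.
The state is a dict: "time_s": time; "q": joint angles; "dq": joint speeds; "joint_efforts": joint torques, N m; "eef_pos": TCP position; "eef_rot": TCP orientation; "wrist_force": force on the tool from outside, world axes, zero at the start; "torque": the same for the moment, N m; "opening": opening from 0.0 (shut) to 1.0 (fully open); "grasp_force": force on a finger pad.
Only numpy, scipy, OpenCV 4.12 (cv2) and the standard library are available. Lean on these libraries where they do the work, as an engineer would, in place of code of your own. Each camera call takes 0.05 s, during which the arm holds its last target. There are 200 camera calls.

## Working session

There is one attempt and no reset: what is moved stays moved. The work goes in short steps, Python scripts to look and compute and a shell command to move; the robot and the scene stay as the last step left them, time stands still between calls to the robot, and variables do not carry over. Pictures are saved under pics/ and viewed, at most 10 in all, crops included, and the job is handed in when it is done.

```bash
mkdir -p pics; cat > h.py <<'E'
import numpy as np, cv2
from bench import status, camera, ctrl
def ray(c,u,v):
    K=np.array([[c["fx"],0,c["cx"]],[0,c["fy"],c["cy"]],[0,0,1.]])
    p=cv2.undistortPoints(np.array([[[u,v]]],float),K,np.array(c["dist"],float))[0,0]
    T=np.array(c["extrinsics"]); return T[:3,3],T[:3,:3]@np.array([p[0],p[1],1.])
def onz(c,u,v,z):
    o,d=ray(c,u,v); return o+d*(z-o[2])/d[2]
def dep(c,u,v):
    o,d=ray(c,u,v); return o+d*float(c["depth"][int(v),int(u)])
def two(c1,p1,c2,p2):
    o1,d1=ray(c1,*p1);o2,d2=ray(c2,*p2)
    s=np.linalg.lstsq(np.c_[d1,-d2],o2-o1,rcond=None)[0]
    a=o1+d1*s[0];b=o2+d2*s[1]; return (a+b)/2,np.linalg.norm(a-b)
E
python3 - <<'E'
from h import *
import pickle
np.set_printoptions(precision=4,suppress=True)
o=status.get_obs();print({k:np.round(v,3) for k,v in o.items()})
C={n:camera(n) for n in("top","side")}
pickle.dump(C,open("c0.pkl","wb"))
for n in C: cv2.imwrite(f"pics/{n}0.png",C[n]["frame"]);print(n,C[n]["extrinsics"],C[n]["fx"],C[n]["dist"])
E
```

```text
{'time_s': np.float64(0.0), 'q': array([ 1.094,  0.182,  1.608,  0.   ,  1.354, -0.206]), 'dq': array([ 0.   ,  0.001,  0.001,  0.002, -0.001, -0.   ]), 'joint_efforts': array([ -0.   , -44.484, -35.136,  -0.   ,   0.009,  -0.   ]), 'eef_pos': array([0.154, 0.554, 0.23 ]), 'eef_rot': array([-0.   ,  0.135,  0.991, -0.001]), 'wrist_force': array([ 0.809,  0.118, -0.825]), 'torque': array([-0.039, -0.013, -0.005]), 'grasp_force': np.float64(0.0), 'opening': np.float64(1.0)}
top [[-0.0286 -0.9982  0.053   0.5295]
 [-0.9996  0.0285 -0.0026  0.0085]
 [ 0.0011 -0.053  -0.9986  1.4799]
 [ 0.      0.      0.      1.    ]] 449.87676285241275 [-0.125  0.     0.     0.     0.   ]
side [[ 0.9312 -0.1872  0.3129  0.1843]
 [-0.3646 -0.4887  0.7926 -1.0936]
 [ 0.0046 -0.8521 -0.5233  0.8139]
 [ 0.      0.      0.      1.    ]] 496.44756947807167 [-0.08  0.    0.    0.    0.  ]
```

View pics/top0.png

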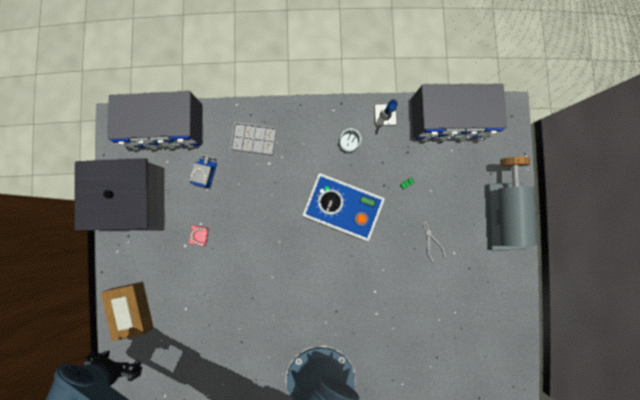

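View pics/side0.png

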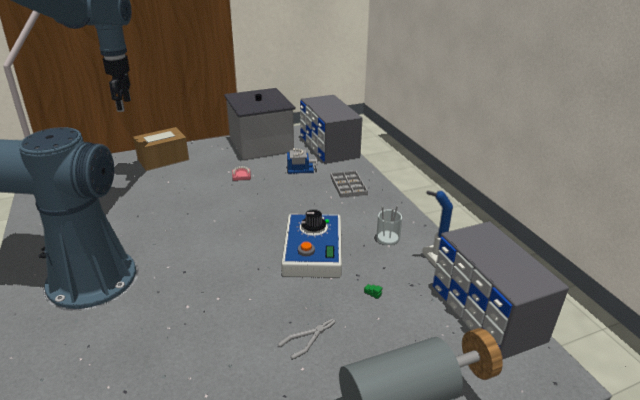

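The top view shows the console near (343,207), with the dial at (330,202), the button at (361,219) and a green peg at about (326,189). The side view shows the dial at (314,220) and the button at (306,247).

```bash
python3 - <<'E'
from h import *
import pickle
np.set_printoptions(precision=4,suppress=True)
C=pickle.load(open("c0.pkl","rb"));t,s=C["top"],C["side"]
def cen(c,box,lo,hi):
    u0,v0,u1,v1=box;h=cv2.cvtColor(c["frame"],cv2.COLOR_BGR2HSV)[v0:v1,u0:u1]
    n,l,st,ce=cv2.connectedComponentsWithStats(cv2.inRange(h,lo,hi),connectivity=8)
    return [(st[i,4],ce[i]+[u0,v0],st[i,:4]+[u0,v0,0,0]) for i in range(1,n) if st[i,4]>3]
OR=((5,150,120),(20,255,255));GR=((45,80,60),(85,255,255));BK=((0,0,0),(180,255,45))
for nm,r in(("or",OR),("gr",GR),("bk",BK)):
    print(nm,"top",cen(t,(295,165,395,245),*r),"\n   side",cen(s,(270,195,350,285),*r))
# blue plate rect
b=cv2.inRange(cv2.cvtColor(t["frame"],cv2.COLOR_BGR2HSV),(100,130,60),(125,255,255));b[:, :295]=0;b[:,395:]=0;b[:165]=0;b[245:]=0
P=cv2.convexHull(cv2.findNonZero(b)).reshape(-1,2)
W=np.array([onz(t,u,v,.045)[:2] for u,v in P],np.float32);print("plate",cv2.minAreaRect(W))
O=[cen(t,(295,165,395,245),*OR)[0][1],cen(s,(270,195,350,285),*OR)[0][1]]
print("button",two(t,O[0],s,O[1]),onz(t,*O[0],.067),onz(s,*O[1],.067))
a=cv2.resize(t["frame"][170:245,295:395],None,fx=5,fy=5,interpolation=2)
d=cv2.resize(s["frame"][200:285,270:350],None,fx=4.4,fy=4.4,interpolation=2)
hh=max(len(a),len(d));pad=lambda x:cv2.copyMakeBorder(x,0,hh-len(x),0,0,0)
im=np.hstack([pad(a),pad(d)])[:,:];im=cv2.resize(im,None,fx=.9,fy=.9);print(im.shape);cv2.imwrite("pics/crop0.png",im)
E
```

```text
or top [(np.int32(55), array([361.3273, 218.4364]), array([358, 215,   8,   8]))] 
   side [(np.int32(69), array([305.8406, 245.6667]), array([301, 242,  11,   8]))]
gr top [(np.int32(14), array([326.5   , 187.7143]), array([325, 186,   4,   4])), (np.int32(77), array([367.4805, 200.8312]), array([361, 197,  14,   9]))] 
   side [(np.int32(13), array([326.6154, 220.6154]), array([325, 219,   4,   4])), (np.int32(66), array([329.5, 251. ]), array([327, 246,   6,  11]))]
bk top [(np.int32(205), array([330.5951, 200.6634]), array([321, 193,  19,  18]))] 
   side [(np.int32(283), array([313.6042, 221.9011]), array([302, 210,  24,  22])), (np.int32(10), array([333. , 251.5]), array([333, 247,   1,  10]))]
plate ((0.565869927406311, -0.08811108767986298), (0.2076760083436966, 0.1276056468486786), 67.27546691894531)
button (array([ 0.5274, -0.1426,  0.0634]), np.float64(0.002176343731309853)) [ 0.5264 -0.1419  0.067 ] [ 0.5268 -0.1475  0.067 ]
(338, 767, 3)
```

View pics/crop0.png

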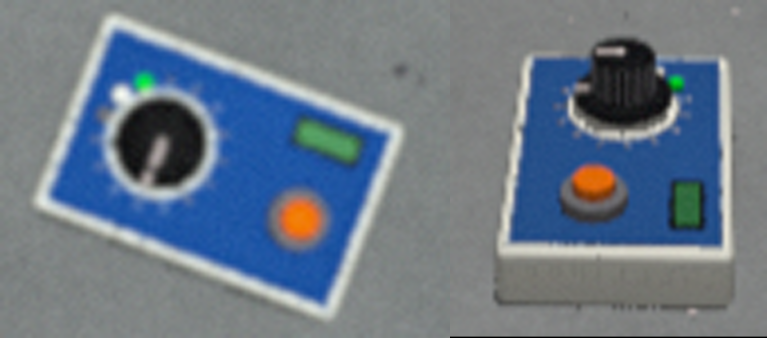

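The enlarged crop shows the three pegs clockwise as grey, white and then green, so green should be click 6. I'll check that numerically and start moving.

```bash
python3 - <<'E'
from h import *
import pickle
np.set_printoptions(precision=4,suppress=True)
C=pickle.load(open("c0.pkl","rb"));t,s=C["top"],C["side"]
print("green",onz(t,326.5,187.7,.051),onz(s,326.6,220.6,.051),two(t,(326.5,187.7),s,(326.6,220.6)))
print("dial from black blob top",onz(t,330.6,201,.075))
y=np.radians(-22.7);R=np.array([[np.cos(y),-np.sin(y)],[np.sin(y),np.cos(y)]]);c=np.array([.5659,-.0881])
d=c+R@[0,.045];print("dial",d,"button",c+R@[-.015,-.065])
for k in 4,5,6:
    a=y+np.pi-k*np.radians(24);print(k,d+.044*np.array([np.cos(a),np.sin(a)]))
E
python3 -m handwheel '[[[1,-6,-4.8,0,0,0,0],[1,-11,-9,0,0,0,0],[1,-16,-13,0,0,0,0],[1,-21,-17,0,0,0,0],[1,-26,-21,0,0,0,0],[1,-31,-25,0,0,0,0],[1,-36,-29,0,0,0,0],[1,-41,-33,0,0,0,0],[1,-46,-37,0,0,0,0],[1,-50,-40.4,0,0,0,0]]]'
```

```text
green [ 0.6273 -0.0359  0.051 ] [ 0.6279 -0.039   0.051 ] (array([ 0.6282, -0.0362,  0.0491]), np.float64(0.00161213433363779))
dial from black blob top [ 0.5836 -0.0467  0.075 ]
dial [ 0.5833 -0.0466] button [ 0.527  -0.1423]
4 [ 0.6044 -0.008 ]
5 [ 0.6183 -0.0199]
6 [ 0.6261 -0.0365]
time_s: 1.35
eef_pos: [0.5181, 0.0438, 0.2311]
eef_rot: [-0.0, 0.135, 0.991, 0.0]
wrist_force: [0.8, 0.2, -0.3]
opening: 0.998
grasp_force: 0.0
```

```bash
python3 -m handwheel '[[[0.35,-4.4,-3.5,4,0,0,0],[0.35,-8.7,-6.9,8,0,0,0],[0.35,-8.7,-6.95,10,0,0,0],[0.35,-8.7,-6.95,12,0,0,0],[0.35,-8.7,-6.95,12.5,0,0,0],[0.35,-8.7,-6.95,12.5,0,0,0]]]'
python3 - <<'E'
from h import *
import pickle
o=status.get_obs();print(o["eef_pos"],o["q"][5],o["opening"])
c=pickle.load(open("c0.pkl","rb"))["side"]
Z=[dep(c,u,v)[2] for u in range(309,320,2) for v in (212,213,214,215)];print("top z",np.round(np.sort(Z),4))
s=camera("side");t=camera("top")
a=cv2.resize(s["frame"][160:270,250:370],None,fx=3.3,fy=3.3,interpolation=2)
b=cv2.resize(t["frame"][150:260,280:400],None,fx=3.3,fy=3.3,interpolation=2)
cv2.imwrite("pics/app.png",np.hstack([a,b]))
E
```

```text
time_s: 2.1
eef_pos: [0.5824, -0.0443, 0.1063]
eef_rot: [-0.0, 0.135, 0.991, 0.0]
wrist_force: [0.3, -0.3, 1.1]
opening: 0.673
grasp_force: 0.0
[ 0.58244096 -0.044313    0.10632734] -1.5792822619299127 0.6734817426872745
top z [0.0899 0.0905 0.091  0.0911 0.0911 0.0913 0.0914 0.0916 0.0917 0.0917
 0.0922 0.0923 0.0927 0.093  0.0931 0.0936 0.0937 0.0938 0.0941 0.0941
 0.0944 0.0944 0.0951 0.0954]
```

View pics/app.png

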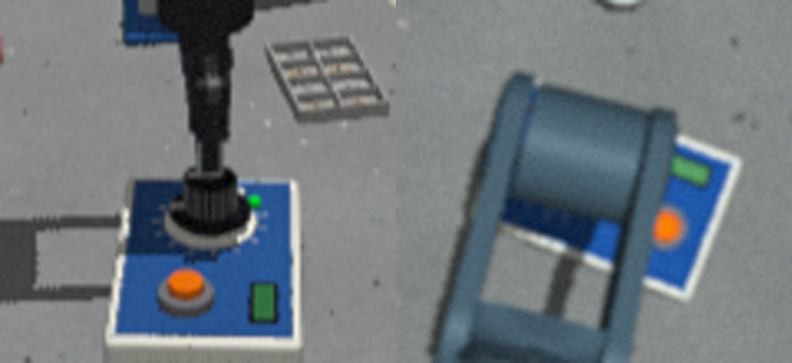

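The gripper hangs centred over the dial in the side view, at (210,165) in the crop. Next I descend around the dial and close.

```bash
python3 -m handwheel '[[[0.35,-0.15,-0.2,1,0,0,0],[0.35,-0.15,-0.2,2,0,0,0],[0.35,-0.15,-0.2,3,0,0,0],[0.35,-0.15,-0.2,4,0,0,0],[0.35,-0.15,-0.2,4.3,0,0,0],[0.35,-0.15,-0.2,4.3,0,0,0]]]'
```

```text
time_s: 2.95
eef_pos: [0.5833, -0.0468, 0.0629]
eef_rot: [-0.0, 0.135, 0.991, 0.0]
wrist_force: [-0.2, -0.4, 0.2]
opening: 0.679
grasp_force: 0.0
```

Clear. I close in small steps to find contact and see how the grip force behaves.

```bash
python3 -m handwheel '[[[0.2,0,0,0,0,0,0],[0.2,0,0,0,0,0,0]]]'|tail -3; python3 -m handwheel '[[[0.1,0,0,0,0,0,0],[0.1,0,0,0,0,0,0]]]'|tail -3;python3 -m handwheel '[[[0.03,0,0,0,0,0,0],[0.03,0,0,0,0,0,0]]]'|tail -3;python3 -m handwheel '[[[0,0,0,0,0,0,0],[0,0,0,0,0,0,0]]]'|tail -3
```

```text
wrist_force: [-0.9, 0.2, 0.1]
opening: 0.598
grasp_force: 0.0
wrist_force: [0.5, 0.8, 0.3]
opening: 0.55
grasp_force: 0.0
wrist_force: [-1.2, -0.8, 1.6]
opening: 0.52
grasp_force: 0.8
wrist_force: [-2.2, -2.5, 2.8]
opening: 0.507
grasp_force: 26.2
```

```bash
cat > g.py <<'E'
import sys
from bench import status
o=status.get_obs();f=o["wrist_force"];print(round(o["eef_pos"][2],5),[round(float(x),2) for x in f],round(float(o["grasp_force"]),1))
sys.exit(0 if f[2]<float(sys.argv[1]) else 1)
E
python3 -m handwheel '[[[0,0,0,0,0,0,0],[0,0,0,0,0,0,0]]]'>/dev/null && python3 g.py 5 &&
python3 -m handwheel '[[[0,0,0,0.04,0,0,0],[0,0,0,0.04,0,0,0]]]'>/dev/null && python3 g.py 5 &&
python3 -m handwheel '[[[0,0,0,0.04,0,0,0],[0,0,0,0.04,0,0,0]]]'>/dev/null && python3 g.py 5 &&
python3 -m handwheel '[[[0,0,0,0.04,0,0,0],[0,0,0,0.04,0,0,0]]]'>/dev/null && python3 g.py 5 &&
python3 -m handwheel '[[[0,0,0,0.04,0,0,0],[0,0,0,0.04,0,0,0]]]'>/dev/null && python3 g.py 5 
```

```text
0.06351 [-2.98, -2.57, 5.89] 26.2
```

```bash
python3 -m handwheel '[[[0,0,0,0,0,0,0]]]'>/dev/null ; python3 g.py 5
python3 -m handwheel '[[[0,0,0,-0.05,0,0,0],[0,0,0,-0.05,0,0,0]]]'>/dev/null ; python3 g.py 5
python3 -m handwheel '[[[0,0,0,-0.05,0,0,0],[0,0,0,-0.05,0,0,0]]]'>/dev/null ; python3 g.py 5
python3 -m handwheel '[[[0,0,0,0,0,0,0],[0,0,0,0,0,0,0]]]'>/dev/null ; python3 g.py 5
python3 - <<'E'
from h import *
s=camera("side")
cv2.imwrite("pics/grip.png",cv2.resize(s["frame"][180:260,270:350],None,fx=7,fy=7,interpolation=2))
E
```

```text
0.06348 [-1.56, -3.93, 6.36] 26.3
0.0636 [-1.2, -4.42, 1.79] 26.2
0.06368 [1.05, -5.35, -3.59] 26.3
0.06367 [1.1, -5.03, -4.11] 26.3
```

View pics/grip.png

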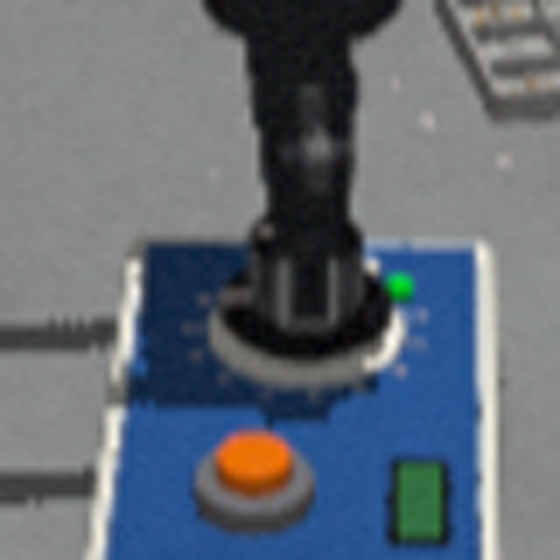

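The side view shows the fingers around the dial, with the skirt and its white ring still visible at (305,350). I can't tell from this whether the dial moved, so I compare the skirt edge before and after, and at a light push.

```bash
cat > prof.py <<'E'
from h import *
import pickle
c0=pickle.load(open("c0.pkl","rb"))["side"]; c=camera("side")
for k in(c0,c):
    f=k["frame"].astype(float); w=f[:,:,2]  # red: white ring bright, black/blue dark
    p=w[218:242,308:322].mean(1); print(np.round(p).astype(int))
E
python3 prof.py
python3 -m handwheel '[[[0,0,0,0.05,0,0,0],[0,0,0,0.05,0,0,0]]]'>/dev/null ; python3 g.py 5
python3 -m handwheel '[[[0,0,0,0.03,0,0,0],[0,0,0,0.03,0,0,0]]]'>/dev/null ; python3 g.py 5
python3 prof.py; python3 -c "
from h import *
o=status.get_obs();print(o['joint_efforts'],o['torque'],o['opening'])"
```

```text
[ 39  40  38  38  37  38  36  33  26  21  22  21  35  74 118 177 169 105
  55  40  38  39  37  43]
[ 46  47  46  46  47  44  42  44  39  24  12  18  37  79 107 111  93  59
  33  27  27  28  37  46]
0.06361 [0.29, -4.98, -1.3] 26.5
0.06361 [-0.84, -5.3, 0.94] 26.7
[ 39  40  38  38  37  38  36  33  26  21  22  21  35  74 118 177 169 105
  55  40  38  39  37  43]
[ 46  48  47  47  46  45  43  44  39  25  13  15  35  80 107 111  92  59
  33  28  26  28  35  46]
[ 3.00534569e+00 -4.91194403e+01 -2.85641956e+01  1.41676046e+00
  1.87831256e-01 -2.76717130e-02] [-0.90204033  0.15965679 -0.04258732] 0.5077012959965929
```

```bash

python3 -m handwheel '[[[0,0,0,0.04,0,0,0],[0,0,0,0.04,0,0,0]]]'>/dev/null ; python3 g.py 7 &&
python3 -m handwheel '[[[0,0,0,0.02,0,0,0],[0,0,0,0.02,0,0,0],[0,0,0,0.02,0,0,0]]]'>/dev/null && python3 g.py 7 &&
python3 -m handwheel '[[[0,0,0,0.02,0,0,0],[0,0,0,0.02,0,0,0],[0,0,0,0.02,0,0,0]]]'>/dev/null && python3 g.py 7 && python3 prof.py
```

```text
0.06355 [-1.41, -3.87, 3.44] 26.8
0.06353 [-2.64, -4.27, 4.63] 26.9
0.06348 [-2.99, -3.24, 5.65] 27.0
[ 39  40  38  38  37  38  36  33  26  21  22  21  35  74 118 177 169 105
  55  40  38  39  37  43]
[ 46  46  46  47  46  44  43  44  38  25  14  15  36  79 106 111  92  59
  34  28  27  27  35  47]
```

The dial hasn't moved with 5.6 N on it, so side load may be jamming it. I recentre sideways and ease the grip.

```bash

python3 -m handwheel '[[[0.012,0,-0.03,-0.03,0,0,0],[0.012,0,-0.03,-0.03,0,0,0],[0.012,0,-0.03,-0.03,0,0,0]]]'>/dev/null ; python3 g.py 7
python3 -m handwheel '[[[0.012,0,-0.03,0,0,0,0],[0.012,0,-0.03,0,0,0,0],[0.012,0,-0.03,0,0,0,0]]]' ; python3 g.py 7; python3 prof.py; python3 -c "
from h import *
o=status.get_obs();print(o['torque'],o['opening'],o['eef_pos'])"
```

```text
0.06341 [-3.33, -3.18, 5.33] 23.0
time_s: 7.52
eef_pos: [0.5835, -0.0471, 0.0634]
eef_rot: [0.0, 0.135, 0.991, 0.0]
wrist_force: [-2.5, -2.0, 5.8]
opening: 0.505
grasp_force: 23.1
0.0634 [-2.45, -1.98, 5.84] 23.1
[ 39  40  38  38  37  38  36  33  26  21  22  21  35  74 118 177 169 105
  55  40  38  39  37  43]
[ 46  46  46  47  46  44  43  44  39  25  12  16  37  79 106 111  92  59
  32  27  27  28  35  46]
[-0.47562133  0.43788651 -0.05128507] 0.5070068459732286 [ 0.58351902 -0.04713199  0.06344359]
```

The dial still reads as up. The stop is at least 3 mm away, so pressing the commanded pose another 1 to 2 mm can't load the foot.

```bash

python3 -m handwheel '[[[0.012,0,0,0.03,0,0,0],[0.012,0,0,0.03,0,0,0]]]'>/dev/null ; python3 g.py 12 &&
python3 -m handwheel '[[[0.012,0,0,0.03,0,0,0],[0.012,0,0,0.03,0,0,0]]]'>/dev/null ; python3 g.py 12 &&
python3 -m handwheel '[[[0.012,0,0,0.03,0,0,0],[0.012,0,0,0.03,0,0,0]]]'>/dev/null ; python3 g.py 12; python3 prof.py
```

```text
0.06268 [-0.97, -1.68, 2.67] 22.8
0.06236 [-0.15, -1.54, 1.95] 22.8
0.06207 [0.6, 0.41, 2.65] 22.8
[ 39  40  38  38  37  38  36  33  26  21  22  21  35  74 118 177 169 105
  55  40  38  39  37  43]
[ 44  46  46  46  45  45  43  40  47  34  17  12  31  78 106 111  92  58
  32  28  28  29  35  46]
```

It broke free, and the force now follows the spring. I continue with a guard on the excess over the spring line.

```bash
cat > g2.py <<'E'
import sys
from bench import status
o=status.get_obs();f=o["wrist_force"];z=o["eef_pos"][2];d=(.0635-z)*1e3;e=f[2]-1.4-.6*d
print("d %.2f F %.2f excess %.2f grip %.1f"%(d,f[2],e,o["grasp_force"]))
sys.exit(0 if e<1.6 else 1)
E
python3 -m handwheel '[[[0.012,0,0,0.04,0,0,0],[0.012,0,0,0.04,0,0,0]]]'>/dev/null ; python3 g2.py &&
python3 -m handwheel '[[[0.012,0,0,0.04,0,0,0],[0.012,0,0,0.04,0,0,0]]]'>/dev/null && python3 g2.py &&
python3 -m handwheel '[[[0.012,0,0,0.03,0,0,0],[0.012,0,0,0.03,0,0,0]]]'>/dev/null && python3 g2.py &&
python3 -m handwheel '[[[0.012,0,0,0.03,0,0,0],[0.012,0,0,0.03,0,0,0]]]'>/dev/null && python3 g2.py &&
python3 -m handwheel '[[[0.012,0,0,0.03,0,0,0],[0.012,0,0,0.03,0,0,0]]]'>/dev/null && python3 g2.py &&
python3 -m handwheel '[[[0.012,0,0,0.03,0,0,0],[0.012,0,0,0.03,0,0,0]]]'>/dev/null && python3 g2.py &&
python3 -m handwheel '[[[0.012,0,0,0.03,0,0,0],[0.012,0,0,0.03,0,0,0]]]'>/dev/null && python3 g2.py &&
python3 -m handwheel '[[[0.012,0,0,0.03,0,0,0],[0.012,0,0,0.03,0,0,0]]]'>/dev/null && python3 g2.py &&
python3 -m handwheel '[[[0.012,0,0,0.03,0,0,0],[0.012,0,0,0.03,0,0,0]]]'>/dev/null && python3 g2.py &&
python3 -m handwheel '[[[0.012,0,0,0.03,0,0,0],[0.012,0,0,0.03,0,0,0]]]'>/dev/null && python3 g2.py; echo end
```

```text
d 1.81 F 2.73 excess 0.24 grip 22.8
d 2.19 F 3.45 excess 0.74 grip 22.9
d 2.47 F 3.08 excess 0.20 grip 22.9
d 2.80 F 3.24 excess 0.16 grip 22.8
d 3.12 F 2.24 excess -1.03 grip 22.8
d 3.42 F 3.63 excess 0.18 grip 22.9
d 3.61 F 5.34 excess 1.78 grip 22.9
end
```

```bash

python3 -m handwheel '[[[0.012,0,0,0,0,0,0],[0.012,0,0,0,0,0,0]]]'>/dev/null ; python3 g2.py;
python3 -m handwheel '[[[0.012,0,0,0.01,0,0,0],[0.012,0,0,0.01,0,0,0]]]'>/dev/null ; python3 g2.py
```

```text
d 3.61 F 4.11 excess 0.55 grip 22.9
d 3.65 F 5.16 excess 1.57 grip 22.9
```

Stop felt at about 3.6 mm with roughly 1.5 N excess. Turning the first click.

```bash

python3 -m handwheel '[[[0.012,0,0,0,0,0,6],[0.012,0,0,0,0,0,12],[0.012,0,0,0,0,0,18],[0.012,0,0,0,0,0,24],[0.012,0,0,0,0,0,24],[0.012,0,0,0,0,0,24]]]'; python3 g2.py;  python3 -c "
from h import *
o=status.get_obs();print(o['torque'],o['wrist_force'],o['opening'],o['eef_pos'])"
```

```text
time_s: 11.38
eef_pos: [0.5824, -0.0457, 0.059]
eef_rot: [-0.001, 0.338, 0.941, 0.001]
wrist_force: [1.2, 10.0, 2.4]
opening: 0.505
grasp_force: 23.2
d 4.54 F 2.38 excess -1.75 grip 23.2
[ 1.53032751 -0.26689444  0.38859189] [1.21910608 9.98599745 2.37795431] 0.5054774968293487 [ 0.58241569 -0.04574019  0.05895641]
```

```bash
python3 - <<'E'
from h import *
import pickle
c0=pickle.load(open("c0.pkl","rb"))["side"]
s=camera("side")
cv2.imwrite("pics/t1.png",np.hstack([cv2.resize(k["frame"][195:250,285:340],None,fx=7,fy=7,interpolation=2) for k in(c0,s)]))
E
python3 g2.py
```

```text
d 4.54 F 2.14 excess -1.98 grip 23.2
```

View pics/t1.png

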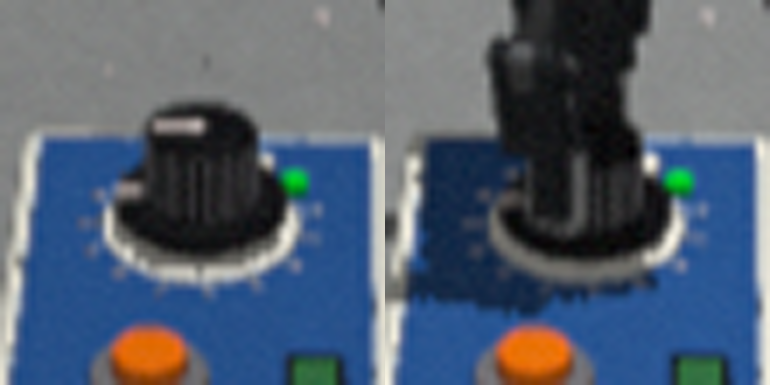

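The left panel shows the pointer's skirt mark at (128,188). In the right panel that spot is in the arm's shadow. I'll sample the skirt rim by angle instead.

```bash
cat > mark.py <<'E'
from h import *
import pickle
c0=pickle.load(open("c0.pkl","rb"))["side"]; c=camera("side")
def prof(c,dz,r):
    T=np.linalg.inv(np.array(c["extrinsics"]));K=np.array([[c["fx"],0,c["cx"]],[0,c["fy"],c["cy"]],[0,0,1.]])
    A=np.radians(np.arange(-24,169,8)); a=np.radians(157.3)-A
    P=np.c_[.5836+r*np.cos(a),-.0466+r*np.sin(a),np.full(len(a),.061-dz)]
    uv=cv2.projectPoints(P,cv2.Rodrigues(T[:3,:3])[0],T[:3,3],K,np.array(c["dist"],float))[0].reshape(-1,2).astype(np.float32)
    return cv2.remap(c["frame"].min(2).astype(np.float32),uv[:,0],uv[:,1],cv2.INTER_LINEAR).ravel().astype(int)
if __name__=="__main__":
    import sys; dz=float(sys.argv[1])
    print("deg",np.arange(-24,169,8))
    for r in(.025,.029,.032): print(r,"before",prof(c0,0,r),"\n     now  ",prof(c,dz,r))
E
python3 mark.py .0035
```

```text
deg [-24 -16  -8   0   8  16  24  32  40  48  56  64  72  80  88  96 104 112
 120 128 136 144 152 160 168]
0.025 before [ 19  41  75 115 114  86  37  35  46  36  31  40  24  25  31  33  27  32
  39  38  43  43  50  45  36] 
     now   [15 25 45 60 55 40 33 46 27 18 21 21 21 55 71 30 18 22 38 43 44 46 52 43
 29]
0.029 before [ 21  43  83 123 121  80  40  29  38  46  29  31  24  20  24  26  23  38
  28  42  48  51  36  22  18] 
     now   [ 9 21 58 75 64 40 29 30 44 29 16 13 19 44 65 19 10 20 29 41 53 54 32 21
 21]
0.032 before [ 47  71  85 102  99  67  50  35  29  45  38  22  21  19  19  22  21  28
  31  46  77  86  57  21  18] 
     now   [32 45 66 72 56 31 35 56 33 43 22 14 16 38 57 15 15 13 24 38 90 93 49 21
 21]
```

The mark still reads about 0°, so the grip slipped and the dial is locked. I check with depth on the skirt whether it is really down.

```bash
cat > sk.py <<'E'
from h import *
import pickle
c0=pickle.load(open("c0.pkl","rb"))["side"]
def skz(cs):
    for a in cs:
        D=[]
        for (v0,v1,u0,u1) in((226,230,308,322),(260,266,290,296)):
            z=[dep(a,u,v)[2] for u in range(u0,u1) for v in range(v0,v1) if a["depth"][v,u]>0]
            D.append("%.4f±%.4f"%(np.median(z),np.std(z)/len(z)**.5))
        print("skirt,plate z",D)
if __name__=="__main__": skz([c0,camera("side"),camera("side")])
E
python3 sk.py; python3 prof.py
```

```text
skirt,plate z ['0.0615±0.0004', '0.0444±0.0005']
skirt,plate z ['0.0587±0.0005', '0.0451±0.0005']
skirt,plate z ['0.0585±0.0005', '0.0448±0.0005']
[ 39  40  38  38  37  38  36  33  26  21  22  21  35  74 118 177 169 105
  55  40  38  39  37  43]
[ 35  41  42  42  43  42  42  41  41  38  25  13  16  41  88 108  93  59
  32  33  39  41  40  46]
```

The skirt is about 3 mm down, but the pads slipped, so it wasn't at the stop with margin. I let it pop up, re-centre, and regrip with averaged force plus skirt height as feedback.

```bash
cat > g3.py <<'E'
import sys
from sk import *
F=[];Z=[];P=[]
for i in range(4):
    a=camera("side");o=status.get_obs();F.append(o["wrist_force"])
    P.append([dep(a,u,v)[2] for u in range(308,322) for v in range(226,230)])
F=np.mean(F,0);d=(.0615-np.median(P))*1e3;lim=float(sys.argv[1])
e=F[2]-1.4-.6*max(d,0)
print("tcp",np.round(o["eef_pos"],4),"F",np.round(F,2),"skirt d %.1f excess %.2f tz %.2f grip %.1f open %.3f"%(d,e,o["torque"][2],o["grasp_force"],o["opening"]))
sys.exit(0 if F[2]<lim else 1)
E
python3 -m handwheel '[[[0.15,0,0,-0.2,0,0,0],[0.15,0,0,-0.2,0,0,0],[0.15,0,0,-0.2,0,0,0]]]'>/dev/null; python3 g3.py 9; python3 mark.py 0
```

```text
tcp [ 0.5832 -0.0477  0.0616] F [ 0.26 -0.09 -0.05] skirt d -0.2 excess -1.45 tz -0.04 grip 0.0 open 0.574
deg [-24 -16  -8   0   8  16  24  32  40  48  56  64  72  80  88  96 104 112
 120 128 136 144 152 160 168]
0.025 before [ 19  41  75 115 114  86  37  35  46  36  31  40  24  25  31  33  27  32
  39  38  43  43  50  45  36] 
     now   [20 31 48 66 62 48 40 52 28 23 21 20 22 54 70 33 18 26 35 36 44 47 50 41
 27]
0.029 before [ 21  43  83 123 121  80  40  29  38  46  29  31  24  20  24  26  23  38
  28  42  48  51  36  22  18] 
     now   [16 30 55 75 65 41 18 14 44 29 20 21 20 40 57 20 13 23 26 41 52 54 31 18
 16]
0.032 before [ 47  71  85 102  99  67  50  35  29  45  38  22  21  19  19  22  21  28
  31  46  77  86  57  21  18] 
     now   [37 52 53 61 51 34 27 16 23 40 22 21 22 31 44 13 11 19 26 46 82 92 58 24
 22]
```

```bash
python3 -m handwheel '[[[0.05,0,0,0,0,0,0],[0.03,0,0,0,0,0,0],[0.0,0,0,0,0,0,0],[0.0,0,0,0,0,0,0],[0.0,0,0,0,0,0,0]]]'>/dev/null; python3 g3.py 9
python3 -m handwheel '[[[0,0,0,0.1,0,0,0],[0,0,0,0.1,0,0,0]]]'>/dev/null; python3 g3.py 9
python3 -m handwheel '[[[0,0,0,0.05,0,0,0],[0,0,0,0.05,0,0,0]]]'>/dev/null; python3 g3.py 9
```

```text
tcp [ 0.584  -0.0469  0.0621] F [2.88 4.22 1.26] skirt d -0.3 excess -0.14 tz 0.04 grip 26.9 open 0.507
tcp [ 0.5841 -0.0469  0.0611] F [2.59 4.53 1.93] skirt d 0.8 excess 0.02 tz -0.03 grip 26.9 open 0.504
tcp [ 0.584  -0.0469  0.0607] F [2.04 5.03 2.51] skirt d 0.9 excess 0.58 tz 0.00 grip 26.9 open 0.504
```

```bash
python3 -m handwheel '[[[0,0.01,0.08,0.1,0,0,0],[0,0.01,0.08,0.1,0,0,0]]]'>/dev/null; python3 g3.py 5 &&
python3 -m handwheel '[[[0,0,0,0.06,0,0,0],[0,0,0,0.06,0,0,0]]]'>/dev/null && python3 g3.py 5 &&
python3 -m handwheel '[[[0,0,0,0.04,0,0,0],[0,0,0,0.04,0,0,0]]]'>/dev/null && python3 g3.py 5.2 &&
python3 -m handwheel '[[[0,0,0,0.04,0,0,0],[0,0,0,0.04,0,0,0]]]'>/dev/null && python3 g3.py 5.4 &&
python3 -m handwheel '[[[0,0,0,0.04,0,0,0],[0,0,0,0.04,0,0,0]]]'>/dev/null && python3 g3.py 5.6 &&
python3 -m handwheel '[[[0,0,0,0.03,0,0,0],[0,0,0,0.03,0,0,0]]]'>/dev/null && python3 g3.py 5.8 &&
python3 -m handwheel '[[[0,0,0,0.03,0,0,0],[0,0,0,0.03,0,0,0]]]'>/dev/null && python3 g3.py 6 &&
python3 -m handwheel '[[[0,0,0,0.03,0,0,0],[0,0,0,0.03,0,0,0]]]'>/dev/null && python3 g3.py 6.2; echo end
```

```text
tcp [ 0.584  -0.0468  0.0593] F [1.94 3.03 2.79] skirt d 1.8 excess 0.34 tz 0.05 grip 27.0 open 0.507
tcp [ 0.584  -0.0468  0.0587] F [2.46 3.22 3.96] skirt d 2.1 excess 1.29 tz 0.02 grip 27.1 open 0.508
tcp [ 0.584  -0.0468  0.0582] F [3.19 2.49 3.05] skirt d 2.6 excess 0.08 tz 0.06 grip 27.1 open 0.504
tcp [ 0.584  -0.0468  0.0579] F [4.02 3.04 4.  ] skirt d 2.6 excess 1.02 tz 0.07 grip 27.1 open 0.507
tcp [ 0.584  -0.0468  0.0575] F [4.12 3.27 4.67] skirt d 3.2 excess 1.35 tz 0.03 grip 27.1 open 0.505
tcp [ 0.584  -0.0468  0.0572] F [4.38 3.42 5.18] skirt d 2.9 excess 2.03 tz -0.04 grip 27.1 open 0.500
tcp [ 0.5839 -0.0468  0.057 ] F [4.08 3.   5.43] skirt d 3.6 excess 1.84 tz 0.01 grip 27.2 open 0.504
tcp [ 0.584  -0.0468  0.0567] F [4.21 2.75 5.64] skirt d 3.3 excess 2.27 tz 0.08 grip 27.2 open 0.511
end
```

```bash
python3 -m handwheel '[[[0,0,0,0,0,0,0],[0,0,0,0,0,0,0]]]'>/dev/null; python3 g3.py 6.5 &&
python3 -m handwheel '[[[0,0,0,0.03,0,0,0],[0,0,0,0.03,0,0,0]]]'>/dev/null && python3 g3.py 6.5 &&
python3 -m handwheel '[[[0,0,0,0.03,0,0,0],[0,0,0,0.03,0,0,0]]]'>/dev/null && python3 g3.py 6.7 &&
python3 -m handwheel '[[[0,0,0,0.03,0,0,0],[0,0,0,0.03,0,0,0]]]'>/dev/null && python3 g3.py 6.9; python3 prof.py
```

```text
tcp [ 0.584  -0.0468  0.0567] F [3.97 3.03 5.02] skirt d 3.6 excess 1.43 tz 0.04 grip 27.2 open 0.507
tcp [ 0.584  -0.0468  0.0564] F [3.56 3.2  5.63] skirt d 3.4 excess 2.22 tz 0.12 grip 27.2 open 0.508
tcp [ 0.584  -0.0468  0.0561] F [3.27 3.22 5.61] skirt d 3.5 excess 2.10 tz 0.04 grip 27.2 open 0.505
tcp [ 0.584  -0.0468  0.0559] F [3.45 3.4  5.77] skirt d 4.3 excess 1.81 tz 0.03 grip 27.3 open 0.505
[ 39  40  38  38  37  38  36  33  26  21  22  21  35  74 118 177 169 105
  55  40  38  39  37  43]
[32 36 39 42 40 42 42 41 39 40 38 27 12 20 56 95 93 59 33 32 37 41 40 46]
```

```bash
cat > sk2.py <<'E'
from sk import *
def zmap(c):
    return np.array([[dep(c,u,v)[2] if c["depth"][v,u]>0 else np.nan for u in range(299,331)] for v in range(212,234)])
def med(n):
    return np.nanmean([zmap(camera("side")) for _ in range(n)],0)
np.set_printoptions(linewidth=220)
if __name__=="__main__":
    print((np.round(zmap(c0)*1e3)).astype(int)); m=med(6); print(np.round(m*1e3).astype(int))
E
python3 sk2.py
```

```text
[[                   4                    3                    0                    2                    4                    0                    3                   93                   96                   92
                    94                   95                   94                   94                   95                   91                   93                   94                   95                   94
                    92                   91                   89                    0                    5                    0                    6                    2                    2                    0
                     2                    2]
 [                   2                    6                   -1                    6                    0                    2                   90                   90                   91                   90
                    94                   93                   91                   95                   92                   92                   92                   93                   94                 
[... 16216 characters left out ...]
 48  48  47  48  48  48]
 [ 47  47  48  47  48  51  52  55  54  55  55  56  54  55  54  56  56  54  55  55  55  54  53  51  48  48  47  49  47  47  47  47]
 [ 47  48  48  49  47  48  48  51  51  52  54  55  54  55  56  54  55  55  55  53  52  52  49  48  48  47  47  47  48  46  49  48]
 [ 48  48  48  48  48  50  48  48  47  48  47  52  51  51  52  52  53  51  52  48  48  47  48  48  47  48  47  47  47  48  49  48]
 [ 48  47  48  47  47  48  47  48  48  48  49  48  48  49  49  49  47  48  48  49  48  49  47  47  48  47  47  48  47  47  47  49]]sk2.py:8: RuntimeWarning: invalid value encountered in cast
  print((np.round(zmap(c0)*1e3)).astype(int)); m=med(6); print(np.round(m*1e3).astype(int))
```

Depth shows the skirt truly 6.3 mm down (61.8 to 55.4 mm), matching the TCP travel. There's no slip and the stop isn't reached yet, so I continue with the TCP as the depth measure.

```bash
cat > g4.py <<'E'
import sys
from h import *
F=[];Z=[]
for i in range(4):
    camera("side");o=status.get_obs();F.append(o["wrist_force"]);Z.append(o["eef_pos"][2])
F=np.mean(F,0);d=(.0621-np.mean(Z))*1e3;e=F[2]-1.4-.6*d
print("d %.2f F %s excess %.2f tz %.2f grip %.1f t %.1f"%(d,np.round(F,2),e,o["torque"][2],o["grasp_force"],o["time_s"]))
sys.exit(0 if e<1.7 else 1)
E
python3 -m handwheel '[[[0,0,0,0.03,0,0,0],[0,0,0,0.03,0,0,0]]]'>/dev/null; python3 g4.py &&
python3 -m handwheel '[[[0,0,0,0.03,0,0,0],[0,0,0,0.03,0,0,0]]]'>/dev/null && python3 g4.py &&
python3 -m handwheel '[[[0,0,0,0.03,0,0,0],[0,0,0,0.03,0,0,0]]]'>/dev/null && python3 g4.py &&
python3 -m handwheel '[[[0,0,0,0.03,0,0,0],[0,0,0,0.03,0,0,0]]]'>/dev/null && python3 g4.py &&
python3 -m handwheel '[[[0,0,0,0.03,0,0,0],[0,0,0,0.03,0,0,0]]]'>/dev/null && python3 g4.py &&
python3 -m handwheel '[[[0,0,0,0.03,0,0,0],[0,0,0,0.03,0,0,0]]]'>/dev/null && python3 g4.py &&
python3 -m handwheel '[[[0,0,0,0.03,0,0,0],[0,0,0,0.03,0,0,0]]]'>/dev/null && python3 g4.py &&
python3 -m handwheel '[[[0,0,0,0.03,0,0,0],[0,0,0,0.03,0,0,0]]]'>/dev/null && python3 g4.py; echo end
```

```text
d 6.53 F [3.82 3.24 6.03] excess 0.71 tz 0.01 grip 27.2 t 20.2
d 6.77 F [3.2  3.47 6.4 ] excess 0.94 tz 0.02 grip 27.3 t 20.6
d 7.04 F [3.22 3.23 6.54] excess 0.92 tz 0.07 grip 27.3 t 21.1
d 7.43 F [3.21 2.83 6.18] excess 0.32 tz 0.02 grip 27.3 t 21.5
d 7.71 F [3.57 2.99 5.65] excess -0.38 tz 0.04 grip 27.3 t 22.0
d 7.88 F [3.08 3.47 7.31] excess 1.18 tz 0.07 grip 27.3 t 22.4
d 8.15 F [2.94 3.58 7.16] excess 0.87 tz 0.00 grip 27.3 t 22.9
d 8.28 F [1.9  3.56 8.56] excess 2.19 tz 0.06 grip 27.4 t 23.3
end
```

```bash
python3 -m handwheel '[[[0,0,0,0.02,0,0,0],[0,0,0,0.02,0,0,0]]]'>/dev/null; python3 g4.py
```

```text
d 8.40 F [2.1  3.15 9.4 ] excess 2.96 tz 0.07 grip 27.5 t 23.8
```

The stop is felt at about 8.3 mm with 3 N excess. I ease off a hair and begin turning.

```bash
python3 -m handwheel '[[[0,0,0,-0.01,0,0,4],[0,0,0,-0.01,0,0,8]]]'>/dev/null; python3 g4.py && python3 -m handwheel '[[[0,0,0,0,0,0,5],[0,0,0,0,0,0,10],[0,0,0,0,0,0,16],[0,0,0,0,0,0,16]]]'>/dev/null; python3 g4.py; python3 mark.py .0083
```

```text
d 8.35 F [2.94 4.58 9.09] excess 2.68 tz 0.11 grip 27.6 t 24.2
d 8.35 F [2.47 4.8  9.95] excess 3.54 tz 0.09 grip 27.5 t 24.4
deg [-24 -16  -8   0   8  16  24  32  40  48  56  64  72  80  88  96 104 112
 120 128 136 144 152 160 168]
0.025 before [ 19  41  75 115 114  86  37  35  46  36  31  40  24  25  31  33  27  32
  39  38  43  43  50  45  36] 
     now   [10 15 30 50 68 62 38 26 18 19 19 20 46 82 51 10 13 24 22 37 46 47 52 42
 27]
0.029 before [ 21  43  83 123 121  80  40  29  38  46  29  31  24  20  24  26  23  38
  28  42  48  51  36  22  18] 
     now   [17 17 35 62 81 77 38 37 31 19 17 17 37 78 48  8 13 12 22 42 50 46 24 18
 13]
0.032 before [ 47  71  85 102  99  67  50  35  29  45  38  22  21  19  19  22  21  28
  31  46  77  86  57  21  18] 
     now   [38 54 62 71 84 74 44 37 48 25 18 15 28 62 41 12 11 11 20 41 61 46 53 42
 49]
```

It turns with the grip: the mark moved about 8° and the torque is about 0.1 N m.

```bash
python3 -m handwheel '[[[0,0,0,-0.01,0,0,4],[0,0,0,-0.01,0,0,8],[0,0,0,-0.01,0,0,12],[0,0,0,-0.01,0,0,16],[0,0,0,-0.01,0,0,16]]]'>/dev/null; python3 g4.py;  python3 mark.py .0083 | grep now
```

```text
d 8.25 F [4.16 4.75 7.19] excess 0.84 tz 0.09 grip 27.4 t 25.3
     now   [34 31 20 19 21 22 21 19 16 27 72 82 54 19  9 17 20 22 28 32 40 45 53 43
     now   [11 19 16 20 28 26 23 22 13 18 33 81 60 20  8 16 14 17 23 35 51 48 24 14
     now   [43 56 59 61 63 46 35 21 20 16 23 74 66 15  9  9 13 13 22 43 55 40 46 40
```

```bash
python3 -m handwheel '[[[0,0,0,0,0,0,5],[0,0,0,0,0,0,10],[0,0,0,0,0,0,15],[0,0,0,0,0,0,20],[0,0,0,0,0,0,24],[0,0,0,0,0,0,24]]]'>/dev/null; python3 g4.py;  python3 mark.py .0083 | grep now
```

```text
d 8.23 F [6.3  4.36 5.58] excess -0.76 tz -0.16 grip 27.3 t 26.3
     now   [41 44 38 34 29 36 58 82 84 53 33 35 18 18 16 14 17 27 34 36 44 47 55 47
     now   [15 22 22 22 23 20 24 38 72 85 36 22 10 10 12  9 13 16 21 41 49 50 37 32
     now   [43 59 68 67 56 32 17 24 37 81 61 17  7 11 10  8 11  8 23 42 50 47 65 34
```

```bash
python3 -m handwheel '[[[0,0.03,0.05,0.01,0,0,0],[0,0.06,0.09,0.01,0,0,0],[0,0.06,0.09,0.01,0,0,0]]]'>/dev/null; python3 g4.py;  python3 - <<'E'
from h import *
o=status.get_obs();print(o["eef_pos"],o["q"][5])
t=camera("top");s=camera("side")
cv2.imwrite("pics/t2.png",np.hstack([cv2.resize(k,(390,390),interpolation=2) for k in(s["frame"][195:250,285:340],t["frame"][165:235,295:365])]))
E
```

```text
d 8.34 F [2.63 2.48 8.18] excess 1.78 tz -0.13 grip 27.6 t 26.9
[ 0.58498647 -0.0465153   0.05374818] -0.3240122552035238
```

View pics/t2.png

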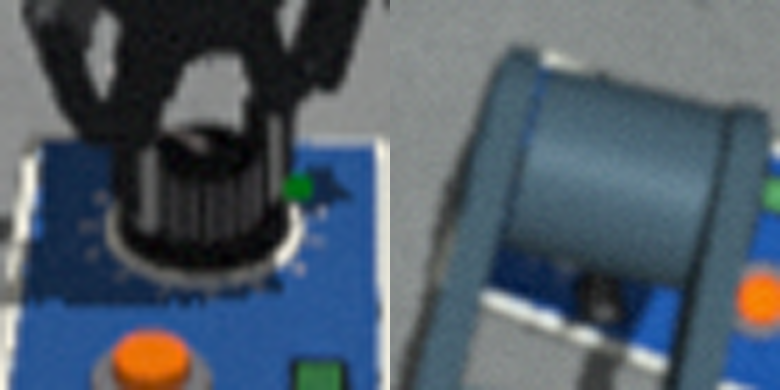

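The side crop shows the dial's top with the pointer now running up-left around (190,140), so it has clearly turned. I'll measure its angle on the top disc.

```bash
cat > top.py <<'E'
from h import *
import pickle,sys
dz=float(sys.argv[1]);c0=pickle.load(open("c0.pkl","rb"))["side"]
c=camera("side"); c=dict(c); c["frame"]=np.mean([camera("side")["frame"].astype(np.float32) for _ in range(3)],0)
A=np.arange(-24,193,8)
def prof(c,dz):
    T=np.linalg.inv(np.array(c["extrinsics"]));K=np.array([[c["fx"],0,c["cx"]],[0,c["fy"],c["cy"]],[0,0,1.]]);S=0
    for r in(.008,.011,.014,.017):
        a=np.radians(157.3-A)
        P=np.c_[.5838+r*np.cos(a),-.0468+r*np.sin(a),np.full(len(a),.091-dz)]
        uv=cv2.projectPoints(P,cv2.Rodrigues(T[:3,:3])[0],T[:3,3],K,np.array(c["dist"],float))[0].reshape(-1,2).astype(np.float32)
        S=S+cv2.remap(c["frame"].min(2).astype(np.float32),uv[:,0],uv[:,1],cv2.INTER_LINEAR).ravel()/4
    return S.astype(int)
print(A);print(prof(c0,0));print(prof(c,dz))
E
python3 top.py .0083
```

```text
[-24 -16  -8   0   8  16  24  32  40  48  56  64  72  80  88  96 104 112
 120 128 136 144 152 160 168 176 184 192]
[ 50  71  95 113 118 123 117  98  84  73  66  62  62  58  58  55  47  37
  32  32  28  23  21  19  18  18  18  18]
[18 21 22 19 16 17 22 31 46 61 70 72 70 60 53 47 38 31 26 22 21 17 12 11
  9 10 11 11]
```

The pointer has turned by about 50°, which matches the tool's 48°. Continuing.

```bash
python3 -m handwheel '[[[0,0,0,0,0,0,5],[0,0,0,0,0,0,10],[0,0,0,0,0,0,15],[0,0,0,0,0,0,20],[0,0,0,0,0,0,24],[0,0,0,0,0,0,24]]]'>/dev/null; python3 g4.py;  python3 -c "
from h import *
print(status.get_obs()['eef_pos'])"; python3 top.py .0083
```

```text
d 8.22 F [3.95 2.41 7.72] excess 1.39 tz -0.18 grip 27.5 t 28.2
[ 0.58546457 -0.04656642  0.05388266]
[-24 -16  -8   0   8  16  24  32  40  48  56  64  72  80  88  96 104 112
 120 128 136 144 152 160 168 176 184 192]
[ 50  71  95 113 118 123 117  98  84  73  66  62  62  58  58  55  47  37
  32  32  28  23  21  19  18  18  18  18]
[11 10  9 12 14 21 24 24 25 30 38 51 73 91 77 63 49 39 32 26 23 19 16 14
 10  9 10 10]
```

```bash
python3 -m handwheel '[[[0,0.05,0.04,0,0,0,5],[0,0.05,0.04,0,0,0,10],[0,0.05,0.04,0,0,0,15],[0,0.05,0.04,0,0,0,20],[0,0.05,0.04,0,0,0,24],[0,0.05,0.04,0,0,0,24]]]'>/dev/null; python3 g4.py;  python3 top.py .0083 | tail -1
python3 -m handwheel '[[[0,0,0,0,0,0,5],[0,0,0,0,0,0,10],[0,0,0,0,0,0,15],[0,0,0,0,0,0,20],[0,0,0,0,0,0,24],[0,0,0,0,0,0,24]]]'>/dev/null; python3 g4.py;  python3 top.py .0083 | tail -1
```

```text
d 8.25 F [4.57 0.68 6.88] excess 0.53 tz -0.14 grip 27.6 t 29.3
 11 12 13 14]
d 8.04 F [ 4.69 -0.53  6.78] excess 0.56 tz -0.15 grip 27.5 t 30.5
 20 20 21 23]
```

```bash
python3 top.py .0083; python3 -m handwheel '[[[0,0,0,0.01,0,0,4],[0,0,0,0.01,0,0,8],[0,0,0,0.01,0,0,12]]]'>/dev/null; python3 g4.py; python3 top.py .0083;python3 -c "
from h import *
o=status.get_obs();print(o['eef_pos'],o['q'])"
```

```text
[-24 -16  -8   0   8  16  24  32  40  48  56  64  72  80  88  96 104 112
 120 128 136 144 152 160 168 176 184 192]
[ 50  71  95 113 118 123 117  98  84  73  66  62  62  58  58  55  47  37
  32  32  28  23  21  19  18  18  18  18]
[10 11 11 11 11 11 10 11 11 10 10 12 18 31 36 47 62 71 63 51 41 32 27 24
 22 22 21 23]
d 8.17 F [ 5.46 -1.73  5.74] excess -0.56 tz -0.01 grip 27.6 t 31.4
[-24 -16  -8   0   8  16  24  32  40  48  56  64  72  80  88  96 104 112
 120 128 136 144 152 160 168 176 184 192]
[ 50  71  95 113 118 123 117  98  84  73  66  62  62  58  58  55  47  37
  32  32  28  23  21  19  18  18  18  18]
[11 10 10 11 13 13 11 10  9  9  9 10 11 14 20 26 28 28 29 31 30 24 20 19
 18 18 18 19]
[ 0.58645547 -0.04732586  0.05391457] [-0.28127502  0.4235179   1.6928661  -0.00175429  1.02200982  1.14257357]
```

```bash
python3 -m handwheel '[[[0,0,0,0,0,0,4],[0,0,0,0,0,0,8],[0,0,0,0,0,0,12],[0,0,0,0,0,0,12]]]'>/dev/null; python3 g4.py; python3 top.py .0083|tail -2
```

```text
d 7.95 F [ 4.12 -2.22  7.66] excess 1.49 tz -0.31 grip 27.6 t 32.4
[10 10 10 12 15 19 20 17 12 11 10 11 13 16 19 21 21 19 18 18 19 20 20 20
 20 20 21 20]
```

```bash
python3 - <<'E'
from h import *
o=status.get_obs();print(o["torque"],o["wrist_force"],o["eef_pos"],o["eef_rot"])
s=camera("side")["frame"]
f=cv2.resize(s[195:250,285:340],(560,560),interpolation=2)
cv2.imwrite("pics/t3.png",cv2.convertScaleAbs(f,alpha=1.8))
E
python3 sk2.py | tail -12 | cut -c1-140
```

```text
[-0.52739608 -0.51290342 -0.28566438] [ 4.09059556 -2.58676333  7.41505537] [ 0.58647426 -0.04771291  0.05415785] [ 0.00135215  0.99951373 -0.03112099  0.00139891]
 [                  47                   46                   49                   47                   48                   46             
                    48                   49                   46                   46                   48                   49             
                    48                   49                   48                   49                   49                   47             
                    48                   50]
 [                  46                   44                   49                   45                   48                   49             
                    46                   48                   47                   44                   47                   50             
                    48                   50                   47                   46                   47                   50             
                    45                   47]

[... 325 characters left out ...]
                   47                   47                   46                   49             
                    45                   46]]sk2.py:8: RuntimeWarning: invalid value encountered in cast
  print((np.round(zmap(c0)*1e3)).astype(int)); m=med(6); print(np.round(m*1e3).astype(int))
Traceback (most recent call last):
  File "sk2.py", line 8, in <module>
    print((np.round(zmap(c0)*1e3)).astype(int)); m=med(6); print(np.round(m*1e3).astype(int))
                                                   ~~~^^^
  File "sk2.py", line 5, in med
    return np.nanmean([zmap(camera("side")) for _ in range(n)],0)
                            ~~~~~~^^^^^^^^
ValueError: 200 camera calls are used up
```

View pics/t3.png

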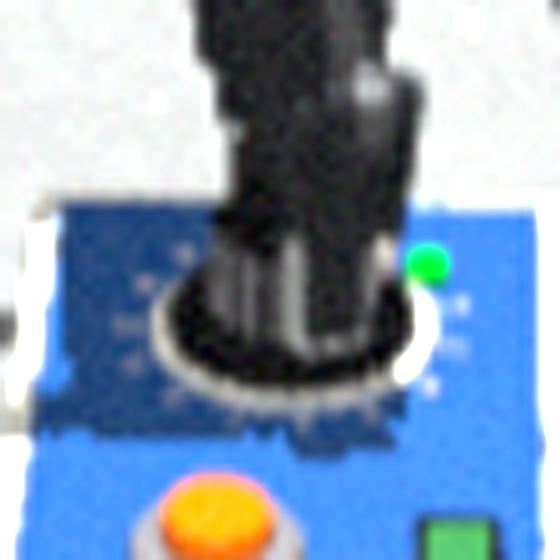

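The camera budget is spent, so I work from the saved image. A pinkish mark sits at (385,250) beside the green peg at (428,262). I check which dial angle it fits.

```bash
python3 - <<'E'
from h import *
import pickle
np.set_printoptions(precision=1,suppress=True)
c=pickle.load(open("c0.pkl","rb"))["side"]
T=np.linalg.inv(np.array(c["extrinsics"]));K=np.array([[c["fx"],0,c["cx"]],[0,c["fy"],c["cy"]],[0,0,1.]])
def pj(r,deg,z):
    a=np.radians(157.3-deg)
    uv=cv2.projectPoints(np.array([[.5838+r*np.cos(a),-.0468+r*np.sin(a),z]]),cv2.Rodrigues(T[:3,:3])[0],T[:3,3],K,np.array(c["dist"],float))[0].ravel()
    return (uv-[285,195])*560/55
for d in(96,120,144): print("peg",d,pj(.044,d,.051))
for d in(120,132,144,156): print("mark",d,pj(.025,d,.053),pj(.030,d,.053),pj(.034,d,.053))
f=cv2.imread("pics/t3.png");print(f[225:276:6,362:416:6].min(2))
E
```

```text
peg 96 [304.  219.2]
peg 120 [366.8 231.6]
peg 144 [416.  257.1]
mark 120 [330.9 258.2] [340.4 249.5] [348.  242.6]
mark 132 [346.2 264.8] [358.8 257.4] [368.9 251.5]
mark 144 [358.9 273. ] [374.  267.2] [386.1 262.5]
mark 156 [368.3 282.5] [385.3 278.6] [398.9 275.4]
[[ 38  40  40  40  34  34  40  50  61]
 [ 40  41  56  72  65  59  58  59  63]
 [ 31  41  79 124 119 101  83  70  68]
 [ 43  59 115 171 173 151 112  77  72]
 [ 61  83 137 189 198 185 130  77  65]
 [ 67  94 144 189 207 198 133  65  40]
 [ 72  99 139 169 193 184 124  54  22]
 [ 77 101 133 153 166 160 113  54  20]
 [ 81 106 124 128 124 119  92  70  74]]
```

```bash
python3 - <<'E'
from h import *
for n,sx,ox in(("t1",7/10.18,0),("t1",7/10.18,385),("t2",390/560,0),("t3",1,0)):
    f=cv2.imread(f"pics/{n}.png").min(2).astype(np.float32)*(1 if n!="t3" else 1/1.8)
    U,V=np.meshgrid(np.arange(350,416,8),np.arange(225,300,8))
    print(n,ox);print(cv2.remap(f,(U*sx+ox).astype(np.float32),(V*sx).astype(np.float32),1).astype(int))
E
```

```text
t1 0
[[ 33  41  47  84 143 151  92  41  31]
 [ 40  42  49  92 155 180 117  48  32]
 [ 45  40  45  70 104 137  99  45  30]
 [ 45  41  46  49  45  71  59  34  22]
 [ 43  42  50  46  28  27  28  20  11]
 [ 42  43  51  47  24  14  18  14   4]
 [ 41  40  49  47  25  19  14  20  12]
 [ 37  39  46  43  25  22  16  22  27]
 [ 33  41  43  34  20  20  17  20  37]
 [ 31  37  36  28  21  21  14  19  60]]
t1 385
[[ 10   2  28 103 175 163  94  42  33]
 [ 20  18  44 126 221 210 133  52  32]
 [ 30  31  51 122 206 194 131  55  31]
 [ 37  35  45  97 152 144  98  42  22]
 [ 42  40  48  64  74  83  64  25   3]
 [ 41  39  50  47  25  37  34  14   0]
 [ 38  40  53  43  11  15  22  15   5]
 [ 34  41  54  44  16  15  18  20  24]
 [ 29  41  51  41  16  19  13  20  54]
 [ 35  39  47  39  17  19  12  23  77]]
t2 0
[[ 2  5 18 26 33 79 82 51 28]
 [ 3 12 29 33 33 76 82 52 27]
 [11 26 42 41 35 76 82 52 24]
 [28 37 50 46 32 78 81 52 26]
 [36 41 49 44 34 80 83 53 20]
 [42 45 50 44 33 80 85 49 11]
 [45 47 53 45 34 78 77 43 10]
 [43 47 54 48 36 66 57 37 25]
 [43 45 53 47 26 48 35 33 54]
 [46 47 53 43 18 24 18 32 90]]
t3 0
[[ 23  22  22  22  21  17  22  30  37]
 [ 23  20  21  35  51  41  36  35  37]
 [ 22  17  25  57  93  77  57  40  37]
 [ 20  25  41  76 112 103  72  38  27]
 [ 16  27  47  78 108 111  72  27   7]
 [ 17  31  51  75  93  96  66  21   0]
 [ 18  32  55  68  72  66  51  38  32]
 [ 17  31  57  65  47  35  32  67  95]
 [ 21  32  57  57  25  12  20  75 127]
 [ 21  28  53  55  17   2  12  62 133]]
```

The rotation was exactly 144° by the tool pose, and the image readings fit a dial tracking with a lag of about 5°. I add 3°, then ease the grip at the bottom so the detent centres the dial and it pops up.

```bash
cat > st.py <<'E'
from bench import status
import numpy as np
o=status.get_obs();print("t %.1f"%o["time_s"],np.round(o["eef_pos"],4),"F",np.round(o["wrist_force"],2),"T",np.round(o["torque"],2),"grip %.1f open %.3f"%(o["grasp_force"],o["opening"]))
E
python3 -m handwheel '[[[0,0,0,0,0,0,3],[0,0,0,0,0,0,3]]]' >/dev/null; python3 st.py
python3 -m handwheel '[[[0.015,0,0,0,0,0,3],[0.015,0,0,0,0,0,3]]]' >/dev/null; python3 st.py
```

```text
t 33.0 [ 0.5865 -0.0476  0.054 ] F [ 5.29 -2.38  7.41] T [-0.11 -0.76  0.58] grip 27.5 open 0.507
t 33.2 [ 0.5864 -0.0478  0.0541] F [ 4.49 -3.52  6.44] T [-0.45 -0.7   0.1 ] grip 19.8 open 0.506
```

Those rows put the tool at 150°, since each call is relative. I turn back 5° and then release.

```bash
python3 -m handwheel '[[[0.015,0,0,0,0,0,-5],[0.015,0,0,0,0,0,-5],[0.015,0,0,0,0,0,-5]]]' >/dev/null; python3 st.py
python3 -m handwheel '[[[0.025,0,0,0,0,0,0],[0.025,0,0,0,0,0,0]]]' >/dev/null; python3 st.py
python3 -m handwheel '[[[0.04,0,0,0,0,0,0],[0.04,0,0,0,0,0,0]]]' >/dev/null; python3 st.py
python3 -m handwheel '[[[0.1,0,0,0,0,0,0],[0.15,0,0,0,0,0,0],[0.15,0,0,0,0,0,0]]]' >/dev/null; python3 st.py
```

```text
t 33.6 [ 0.5864 -0.0477  0.054 ] F [ 5.17 -2.14  6.48] T [-0.59 -0.63 -0.21] grip 19.7 open 0.509
t 33.9 [ 0.5863 -0.0477  0.0539] F [ 4.02 -2.62  5.77] T [-0.51 -0.66 -0.02] grip 5.9 open 0.514
t 34.1 [ 0.5855 -0.0473  0.0533] F [ 2.64 -3.73  5.64] T [-0.79 -0.51  0.03] grip 3.9 open 0.518
t 34.5 [ 0.5846 -0.046   0.0527] F [-0.86 -2.87  4.65] T [-0.62 -0.02  0.05] grip 2.3 open 0.581
```

```bash
python3 -m handwheel '[[[0.15,0,0,-0.2,0,0,0],[0.15,0,0,-0.4,0,0,0],[0.15,0,0,-0.4,0,0,0]]]' >/dev/null; python3 st.py
python3 -m handwheel '[[[0.15,0,0,-0.2,0,0,0],[0.15,0,0,-0.4,0,0,0],[0.15,0,0,-0.4,0,0,0]]]' >/dev/null; python3 st.py
python3 -m handwheel '[[[0.2,0,0,-0.2,0,0,0],[0.2,0,0,-0.4,0,0,0],[0.2,0,0,-0.4,0,0,0]]]' >/dev/null; python3 st.py
```

```text
t 34.9 [ 0.5844 -0.0452  0.0566] F [-0.91  0.22  2.76] T [ 0.03  0.23 -0.01] grip 1.3 open 0.573
t 35.2 [ 0.5853 -0.0458  0.0611] F [-0.63  0.42 -0.4 ] T [-0.07  0.04  0.03] grip 0.0 open 0.577
t 35.6 [ 0.5854 -0.0459  0.0653] F [-0.6  -0.35 -0.72] T [-0.04  0.03  0.01] grip 0.0 open 0.602
```

The fingers are free, and the force fell continuously to zero as the dial rose. The torque signature (about 0 near 145°, stiff either side) fits a dial locked at click 6. I confirm it is fully up by touching the top with shut fingers, expecting contact near z = 0.091.

```bash
python3 -m handwheel '[[[0.25,0,0,-1.5,0,0,0],[0.25,0,0,-3,0,0,0],[0,0,0,-4.5,0,0,0],[-1,0,0,-4.7,0,0,0],[-1,0,0,-4.7,0,0,0],[-1,0,0,-4.7,0,0,0],[-1,0,0,-4.7,0,0,0],[-1,0,0,-4.7,0,0,0]]]' >/dev/null; python3 st.py
python3 -m handwheel '[[[-1,0,0,0.8,0,0,0],[-1,0,0,1.6,0,0,0],[-1,0,0,1.6,0,0,0]]]' >/dev/null; python3 st.py
python3 -m handwheel '[[[-1,0,0,0.1,0,0,0],[-1,0,0,0.2,0,0,0],[-1,0,0,0.2,0,0,0]]]' >/dev/null; python3 st.py
```

```text
t 36.6 [ 0.585  -0.0458  0.1116] F [-0.27  0.75 -0.45] T [ 0.01 -0.03  0.04] grip 0.0 open 0.002
t 37.0 [ 0.5843 -0.0456  0.0946] F [ 0.05  0.42 -0.75] T [0.03 0.01 0.  ] grip 0.0 open -0.005
t 37.4 [ 0.5853 -0.0458  0.0941] F [-0.18 -0.13  0.36] T [-0.   -0.04  0.03] grip 0.0 open 0.001
```

```bash
python3 -m handwheel '[[[-1,0,0,0.1,0,0,0],[-1,0,0,0.1,0,0,0]]]' >/dev/null; python3 st.py
python3 -m handwheel '[[[-1,0,0,0.1,0,0,0],[-1,0,0,0.1,0,0,0]]]' >/dev/null; python3 st.py
python3 -m handwheel '[[[-1,0,0,0.08,0,0,0],[-1,0,0,0.08,0,0,0]]]' >/dev/null; python3 st.py
```

```text
t 37.6 [ 0.5851 -0.0458  0.0929] F [-0.17 -0.42  0.06] T [-0.07  0.01 -0.02] grip 0.0 open 0.001
t 37.9 [ 0.5851 -0.0458  0.0919] F [0.99 0.21 0.31] T [0.05 0.01 0.05] grip 0.0 open -0.000
t 38.1 [ 0.5852 -0.0458  0.0912] F [0.27 0.03 0.8 ] T [ 0.03 -0.01  0.03] grip 0.0 open 0.002
```

```bash
python3 -m handwheel '[[[-1,0,0,0.06,0,0,0],[-1,0,0,0.06,0,0,0]]]' >/dev/null; python3 st.py
python3 -m handwheel '[[[-1,0,0,0.06,0,0,0],[-1,0,0,0.06,0,0,0]]]' >/dev/null; python3 st.py
```

```text
t 38.4 [ 0.5853 -0.0458  0.0907] F [-0.25  0.16  1.76] T [-0.    0.15 -0.03] grip 0.8 open -0.001
t 38.6 [ 0.5853 -0.0458  0.0901] F [-0.45  0.52  2.56] T [ 0.04  0.1  -0.03] grip 1.0 open 0.002
```

Contact at about 0.091 with the right preload, so the dial is fully up. Now to the button.

```bash
python3 -m handwheel '[[[-1,0,0,-1.5,0,0,0],[-1,0,0,-3,0,0,0],[-1,-2.5,5,-3,0,0,0],[-1,-5,10,-3,0,0,0],[-1,-5,10.1,-2,0,0,0],[-1,-5,10.1,0,0,0,0],[-1,-5,10.1,1.5,0,0,0],[-1,-5,10.1,1.8,0,0,0],[-1,-5,10.1,1.8,0,0,0]]]' >/dev/null; python3 st.py
python3 -m handwheel '[[[-1,0,0,0.2,0,0,0],[-1,0,0,0.4,0,0,0],[-1,0,0,0.4,0,0,0]]]' >/dev/null; python3 st.py
```

```text
t 39.8 [ 0.5277 -0.1422  0.0721] F [ 0.27 -0.66 -0.07] T [ 0.03  0.04 -0.02] grip 0.0 open -0.000
t 40.1 [ 0.5274 -0.1425  0.068 ] F [ 0.24 -0.88 -0.73] T [ 0.   -0.02  0.06] grip 0.0 open -0.002
```

```bash
python3 -m handwheel '[[[-1,0,0,0.15,0,0,0],[-1,0,0,0.3,0,0,0],[-1,0,0,0.3,0,0,0]]]' >/dev/null; python3 st.py
python3 -m handwheel '[[[-1,0,0,0.15,0,0,0],[-1,0,0,0.3,0,0,0],[-1,0,0,0.3,0,0,0]]]' >/dev/null; python3 st.py
python3 -m handwheel '[[[-1,0,0,0.06,0,0,0],[-1,0,0,0.06,0,0,0]]]' >/dev/null; python3 st.py
```

```text
t 40.5 [ 0.5276 -0.1427  0.0652] F [ 0.9  -0.21  1.81] T [0.04 0.   0.09] grip 1.2 open 0.003
t 40.9 [ 0.5276 -0.1427  0.0621] F [-0.74 -0.19  4.93] T [ 0.01  0.08 -0.  ] grip 2.1 open 0.004
t 41.1 [ 0.5276 -0.1427  0.0615] F [-1.22 -0.01  4.1 ] T [ 0.03  0.07 -0.02] grip 2.3 open 0.001
```

```bash
python3 -m handwheel '[[[-1,0,0,0.06,0,0,0],[-1,0,0,0.06,0,0,0]]]' >/dev/null; python3 st.py
python3 -m handwheel '[[[-1,0,0,0.06,0,0,0],[-1,0,0,0.06,0,0,0]]]' >/dev/null; python3 st.py
```

```text
t 41.4 [ 0.5276 -0.1427  0.0611] F [-1.11  0.25  6.42] T [ 0.03  0.09 -0.03] grip 3.0 open -0.002
t 41.6 [ 0.5276 -0.1427  0.061 ] F [-2.35  1.14 10.32] T [ 0.16  0.45 -0.03] grip 5.3 open -0.000
```

The button is on its stop at 10 N, under the 20 N limit. I hold briefly, retreat up and hand in.

```bash
python3 -m handwheel '[[[-1,0,0,0,0,0,0],[-1,0,0,-0.4,0,0,0],[-1,0,0,-1,0,0,0],[-1,0,0,-3,0,0,0],[-1,0,0,-6,0,0,0],[-1,0,0,-10,0,0,0],[-1,0,0,-10,0,0,0],[-1,0,0,-10,0,0,0],[-1,0,0,-10,0,0,0]]]' >/dev/null; python3 st.py; python3 -c "
from bench import ctrl
print(ctrl.hand_in())"
```

```text
t 42.8 [ 0.5263 -0.142   0.1586] F [ 0.4   0.62 -0.34] T [0.   0.01 0.02] grip 0.0 open -0.002
the job is handed in; nothing more can be done
None
```

I handed the job in at 42.8 s with the dial turned six clicks to the green peg and up, and the start button pushed to its stop and released. Camera calls ran out before I could see the pointer at the peg, so its final angle rests on tool rotation and torque readings.

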